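Hold the thread caddy up off the cutting mat

TASK

Take the blue thread caddy by its white handle, gently because the handle is hollow and cracks when squeezed hard, and lift it straight up with everything still standing in it until it is about a hand's width (10 to 20 cm) clear of the green cutting mat, so that the mat can be slid out. The two steel weights can make it lopsided, so take the handle near the balance point if that is what it needs to stay level. Keep it there level and still for three seconds and finish while still holding it. Do not press it into the mat, drag it over the mat or disturb the other things on the table.

Things in the scene. Friction and masses are not known exactly. Their poses are not given: they have to be found in the camera images.
- caddy: blue plastic tray, 110 (x) x 200 (y) x 34 mm high, 4 mm walls and floor, with two rows of three wells: centres at x = -26.5 or 26.5 mm, y = -64.5, 0 or 64.5 mm; five are filled, in any order. A white bar handle runs above its long middle. Empty it weighs about 300 g (15 percent either way), balanced about its middle. Loose, standing on the mat. Origin: centre of its underside, z up
- caddy_handle (a point): middle of the white handle bar, 130 mm above the caddy's underside; axes as the caddy's. The bar lies along y, 14 mm wide (x), 16 mm high (z), 185 mm free between its end posts, 50 mm free below. Hollow: grip it with under 50 N a finger, it cracks at about 60 N a finger. The balance point (joint centre of mass of tray, weights and spools) lies up to 30 mm along it from the middle
- mat: green cutting mat with a pale grid, 180 (x) x 260 (y) x 3 mm, fixed on the table; the caddy stands on it. Origin: centre of its underside
- weight_a: pale grey steel pattern weight, a disc 45 mm across and 13 mm high with a small hole, lying flat in a well of the caddy; 140 g, so the heaviest thing in it. Origin: centre of its underside, z up
- weight_b: pale grey steel pattern weight, a disc 45 mm across and 13 mm high with a small hole, lying flat in a well of the caddy; 140 g, so the heaviest thing in it. Origin: centre of its underside, z up
- spool_red: thread spool standing upright in a well of the caddy, red, 30 mm across, 52 mm tall; 22 g. Origin: centre of its underside, z up
- spool_green: thread spool standing upright in a well of the caddy, green, 30 mm across, 52 mm tall; 22 g. Origin: centre of its underside, z up
- spool_black: thread spool standing upright in a well of the caddy, dark grey, 33 mm across, 60 mm tall; 22 g. Origin: centre of its underside, z up
- spool_white: white thread spool, the largest, 36 mm across and 64 mm tall, standing on the table to the right; leave it alone. Origin: centre of its underside
- tape: teal round tape measure, 52 x 74 x 18 mm, lying on the table to the right; leave it alone. Origin: centre of its underside
- glue: orange glue stick, 22 mm across, 90 mm tall, standing on the table to the right; leave it alone. Origin: centre of its underside
- oil: small oil bottle with red spout, 29 mm across, 92 mm tall, standing on the table to the left; leave it alone. Origin: centre of its underside
Mind the look-alikes: they are no part of the job. What is shaped like the weight_b but brown or turquoise is not meant.

How it is judged:
On the way:
1. the caddy is held up by the fingers, level and steady, for 2.5 seconds (height (world z) of caddy between 0.09 and 0.24 m and angle between caddy's own z axis and vertical below 0.09 rad and linear speed of caddy below 0.03 m/s and angular speed of caddy below 0.15 rad/s and contact force between the fingers and caddy above 2 N), for 2.5 s.
At the end, for the whole second after the job is handed in: the caddy is held by the fingers, its underside 90 to 240 mm above the table top and over the mat (within 130 mm of its middle), within 0.09 rad (5 degrees) of level, still (under 30 mm/s and 0.15 rad/s), touching the mat nowhere, with both weights and all three spools upright on its floor (all of step 1 and contact force between caddy and mat below 0.1 N and horizontal distance between caddy and mat below 0.13 m and z of weight_a in the frame of caddy between -0.002 and 0.012 m and x of weight_a in the frame of caddy between -0.055 and 0.055 m and y of weight_a in the frame of caddy between -0.1 and 0.1 m and angle between each of weight_a, weight_b, spool_red, spool_green, spool_black's own z axis and vertical below 0.2 rad and z of weight_b in the frame of caddy between -0.002 and 0.012 m and x of weight_b in the frame of caddy between -0.055 and 0.055 m and y of weight_b in the frame of caddy between -0.1 and 0.1 m and z of spool_red in the frame of caddy between -0.002 and 0.012 m and x of spool_red in the frame of caddy between -0.055 and 0.055 m and y of spool_red in the frame of caddy between -0.1 and 0.1 m and z of spool_green in the frame of caddy between -0.002 and 0.012 m and x of spool_green in the frame of caddy between -0.055 and 0.055 m and y of spool_green in the frame of caddy between -0.1 and 0.1 m and z of spool_black in the frame of caddy between -0.002 and 0.012 m and x of spool_black in the frame of caddy between -0.055 and 0.055 m and y of spool_black in the frame of caddy between -0.1 and 0.1 m); the arm keeps its last pose, push and grip.
It fails at once if the hollow handle is squeezed: a total finger force of more than 120 N (about 60 N a finger) (contact force between the fingers and caddy above 120 N).
It fails at once if the caddy is pressed into the mat with more than 30 N (contact force between caddy and mat above 30 N).
It fails at once if the caddy tips more than 0.3 rad (angle between caddy's own z axis and vertical above 0.3 rad).
It fails at once if the caddy is dragged more than 30 mm over the mat (distance of caddy from where it was at the start of the episode above 0.03 m and contact force between caddy and mat above 0.5 N).
It fails at once if something else on the table is moved more than 20 mm (distance of any of spool_white, tape, glue, oil from where it was at the start of the episode above 0.02 m).
It also fails if it takes over 35 s, if anything falls off the work surface, if the arm or the gripper's body presses on something with over 40 N, if the wrist force passes 120 N, or if a joint passes its speed limit or range.

ROBOT

A 6-joint arm with a two-finger parallel gripper is mounted at the origin on a cart in front of the work surface, level with it; the furniture and walls round the work are solid. World frame = base frame: x ahead of the robot, y to its left, z up, the work surface at z = 0. Lengths are in m, angles in rad, forces in N, time in s.
With the tool pointing down it reaches from about 0.275 to 0.725 m from the base axis. Payload 15.9 kg.
Tool frame: the origin (TCP) lies at the very end of the fingers, on their centre line; the grasp point (between the pads) lies 19 mm behind it; z points along the fingers, y is the line along which they close (so a half turn about z gives the same grasp; the last joint's range is limited). The gripper opens to 85 mm and grips with 20 to 120 N. Pads are 22 mm wide; open, the fingers measure 114 mm over their backs; the gripper's body (76 mm by 85 mm) begins 54 mm behind the grasp point. The pads swing forward as they close: fully open they stand 13 mm farther back than shut.
Start: joints at [1.33, 0.213, -0.034, 1.323, 0, 1.571], TCP at [0.119, 0.486, 0.231] pointing down, gripper open.
Joint ranges: [-2.98, 2.98], [-0.74, 1.72], [-1.14, 1.35], [-2.1, 2.04], [-1.57, 1.44], [-3.14, 3.14]. Speed limits (rad/s): [1.89, 1.89, 2.39, 2.57, 3.14, 3.14].

INTERFACE

Orientations are given as a 3x3 rotation matrix whose columns are the frame's x, y, z axes.
In Python, from station import readout, vision, order gives the robot as it stands.
- The arm moves only by the tool carry_out, never from a script. Its argument "series" is text: rows parted by semicolons, each of 6 numbers parted by spaces: the shift along the tool's x, y, z in cm, then the turn, a rotation vector about the tool's x, y, z in degrees. A call has exactly 10 rows; each row shifts and turns the commanded pose from where the row before left it, along the tool's axes as they then stand; what a row does not reach is not made up. A row lasts 1/8 s, in which the tool goes at most 62.5 mm and 10.7 degrees, less where a joint would pass 70% of its speed; a pose out of reach is approached as far as the arm can. A call with a gripper value outside its range is refused whole. "gripper" is the opening in per cent of the stroke, from 0 (shut) to 100 (fully open), set as the call begins (left out, the last holds). The fingers move at their own pace and stop on an object; the grip force is fixed at half the most. Time passes only in rows, so rows that do not move let the fingers close, or fill a call up. It gives the time, the measured TCP pose, the force, the opening and the grip force at its end, in the units of the state.
- readout.get_obs(): the state, without advancing time (a new reading comes with each control period).
- vision.camera(name): name is "side" or "top" or "wrist"; returns a dict with "image" (480x640x3 uint8, blue, green, red), "z_map" (480x640 float32, m along the optical axis (not along the pixel's ray), 0 where there is no reading), "fx", "fy", "cx", "cy" (pixels), "k1" (the pictures are not rectified: a ray, as slopes to the right and down, at radius r is drawn at 1 + k1 r^2 times it, then the intrinsics apply), "extrinsics" (4x4, takes a point from camera to world coordinates). Camera axes: x right, y down, z forward; pixel columns grow to the right and rows downward; lengths in m; the calibration is good to about 2 mm. A picture is of the moment at which its call begins.
- order.finish_job(): hands the job in; it is judged then, once.
The state is a dict: "time_s": time; "joints": joint angles; "qvel": joint speeds; "joint_torque": joint torques, N m; "eef_pos": TCP position; "orientation": TCP orientation; "force": force on the tool from outside, world axes, zero at the start; "torque": the same for the moment, N m; "gripper_width": opening from 0.0 (shut) to 1.0 (fully open); "grasp_force": force on a finger pad.
Only numpy, scipy, OpenCV 4.12 (cv2) and the standard library are available. Lean on these libraries where they do the work, as an engineer would, in place of code of your own. Each camera call takes 0.05 s, during which the arm holds its last target. There are 200 camera calls.

## Working session

There is one attempt and no reset: what is moved stays moved. The work goes in short steps, Python scripts to look and compute and a tool call to move; the robot and the scene stay as the last step left them, time stands still between calls to the robot, and variables do not carry over. Pictures are saved under pics/ and viewed, at most 10 in all, crops included, and the job is handed in when it is done.

Besides the shell and the picture viewer there is one more tool, called after "Emit:" as a command line: name --argument value ..., lists and objects as JSON in quotes. carry_out: Moves the arm, as the interface text tells. Its arguments: {"type":"object","properties":{"series":{"type":"string"},"gripper":{"type":"number"}},"required":["series"]}

```bash
mkdir -p pics; cat > h.py <<'E'
import numpy as np, cv2
from station import readout, vision, order
def grab(n):
    c=vision.camera(n); np.savez(f'/tmp/{n}.npz',**c); return c
def pts(c,uv):
    """pixel (u,v) -> unit-z camera slopes"""
    K=np.array([[c['fx'],0,c['cx']],[0,c['fy'],c['cy']],[0,0,1.]])
    d=(np.asarray(uv,float).reshape(-1,2)-[c['cx'],c['cy']])/[c['fx'],c['fy']]
    s=d.copy()
    for _ in range(10): s=d/(1+c['k1']*(s**2).sum(1,keepdims=True))
    return s
def plane(c,uv,z):
    s=pts(c,uv); E=np.asarray(c['extrinsics']); r=np.c_[s,np.ones(len(s))]@E[:3,:3].T; o=E[:3,3]
    return o+r*((z-o[2])/r[:,2])[:,None]
def cloud(c):
    v,u=np.mgrid[:480,:640]; s=pts(c,np.c_[u.ravel(),v.ravel()]); z=np.asarray(c['z_map']).ravel()
    E=np.asarray(c['extrinsics']); P=np.c_[s*z[:,None],z]@E[:3,:3].T+E[:3,3]; P[z==0]=np.nan
    return P.reshape(480,640,3)
E
python3 - <<'E'
from h import *
o=readout.get_obs(); print(o['time_s'],o['eef_pos'],o['orientation'],o['force'],o['gripper_width'])
for n in ('top','side'):
    c=grab(n); cv2.imwrite(f'pics/{n}1.png',c['image']); print(n,np.round(c['extrinsics'],3).tolist())
E
```

```text
0.0 [0.11915532 0.48524172 0.23079533] [[-9.71155128e-01  2.38448433e-01 -2.50995044e-04]
 [ 2.38448564e-01  9.71154478e-01 -1.12361584e-03]
 [-2.41694752e-05 -1.15105469e-03 -9.99999337e-01]] [-1.03191485  0.57719873 -0.17885036] 1.0007961784554928
top [[-0.015, -0.984, 0.176, 0.252], [-1.0, 0.016, 0.002, -0.005], [-0.005, -0.176, -0.984, 1.319], [0.0, 0.0, 0.0, 1.0]]
side [[-0.997, -0.029, 0.078, 0.366], [-0.083, 0.402, -0.912, 1.22], [-0.005, -0.915, -0.403, 0.635], [0.0, 0.0, 0.0, 1.0]]
```

View pics/top1.png

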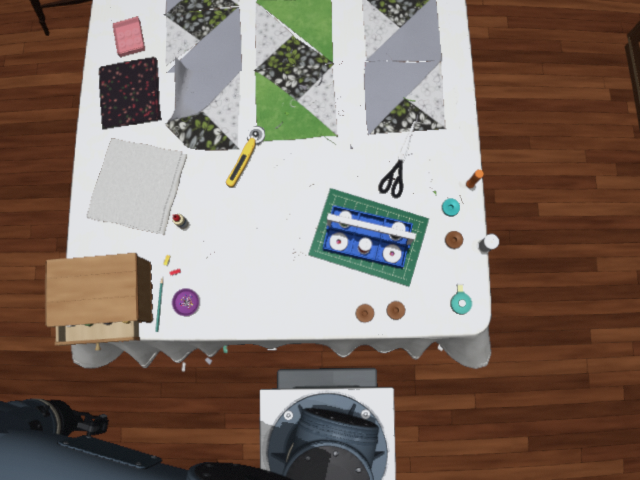

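View pics/side1.png

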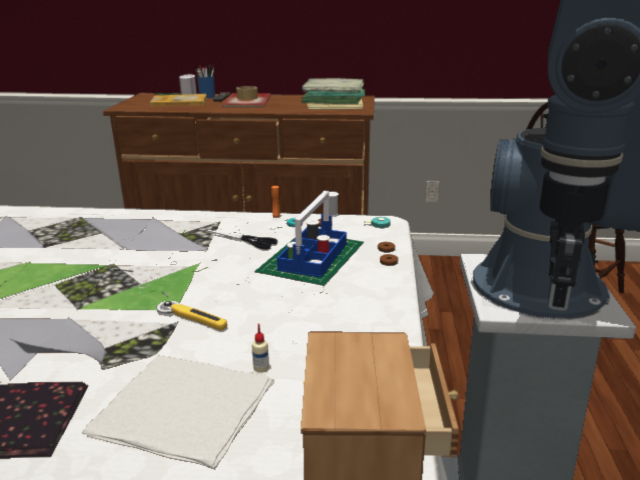

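The top view shows the caddy on the mat with its middle near (370,238). The white handle runs from about (328,217) to (415,236). Brown rings at (365,313), (396,310) and (454,240) and turquoise rings at (451,207) and (461,302) are the look-alikes; the pale discs in the caddy are the real weights. I'll enlarge and measure.

```bash
python3 - <<'E'
from h import *
c=dict(np.load('/tmp/top.npz')); im=c['image']
cr=cv2.resize(im[180:295,300:440],None,fx=5,fy=5,interpolation=cv2.INTER_CUBIC); cv2.imwrite('pics/crop.png',cr)
P=cloud(c); hsv=cv2.cvtColor(im,cv2.COLOR_BGR2HSV)
roi=np.zeros((480,640),bool); roi[180:295,300:440]=1
m=roi&(P[...,2]>.105)&(P[...,2]<.17)
v,u=np.nonzero(m); Q=P[m]; print('handle',m.sum(),np.median(Q,0))
r=cv2.minAreaRect(np.c_[u,v].astype(np.float32)); b=cv2.boxPoints(r); print('px',r); 
W=plane(c,b,.141); print(W.round(4)); print('ctr',W.mean(0), 'sides',np.linalg.norm(np.diff(W,axis=0),axis=1))
# mat
g=(roi&(hsv[...,0]>60)&(hsv[...,0]<88)&(hsv[...,1]>90)).astype(np.uint8)
k=max(cv2.findContours(g,0,2)[0],key=cv2.contourArea); b=cv2.boxPoints(cv2.minAreaRect(k)); W=plane(c,b,.003)
print('mat',W.mean(0),np.linalg.norm(np.diff(W,axis=0),axis=1)); e=W[1]-W[0],W[2]-W[1]; print([np.degrees(np.arctan2(x[1],x[0])) for x in e])
bl=(roi&(hsv[...,0]>100)&(hsv[...,0]<130)&(hsv[...,1]>120)).astype(np.uint8)
bl=cv2.morphologyEx(bl,cv2.MORPH_CLOSE,np.ones((3,3)))
k=np.vstack(cv2.findContours(bl,0,2)[0]); b=cv2.boxPoints(cv2.minAreaRect(k)); W=plane(c,b,.037)
print('tray',W.mean(0),np.linalg.norm(np.diff(W,axis=0),axis=1)); e=W[1]-W[0],W[2]-W[1]; print([np.degrees(np.arctan2(x[1],x[0])) for x in e])
E
```

```text
handle 660 [ 0.50903666 -0.10642781  0.13928804]
px ((370.4241943359375, 228.02703857421875), (90.46625518798828, 9.663722038269043), 12.835609436035156)
[[ 0.5197 -0.0048  0.141 ]
 [ 0.5411 -0.0099  0.141 ]
 [ 0.4923 -0.205   0.141 ]
 [ 0.4711 -0.1993  0.141 ]]
ctr [ 0.50604413 -0.10472909  0.141     ] sides [0.02205609 0.2011437  0.02197258]
mat [ 0.51535528 -0.11238754  0.003     ] [0.17678759 0.26041817 0.17551973]
[np.float64(-17.735996954904017), np.float64(-108.78203526955379)]
tray [ 0.50823995 -0.106516    0.037     ] [0.11553116 0.20673532 0.11510616]
[np.float64(-13.553370651507223), np.float64(-104.17075597334792)]
```

View pics/crop.png

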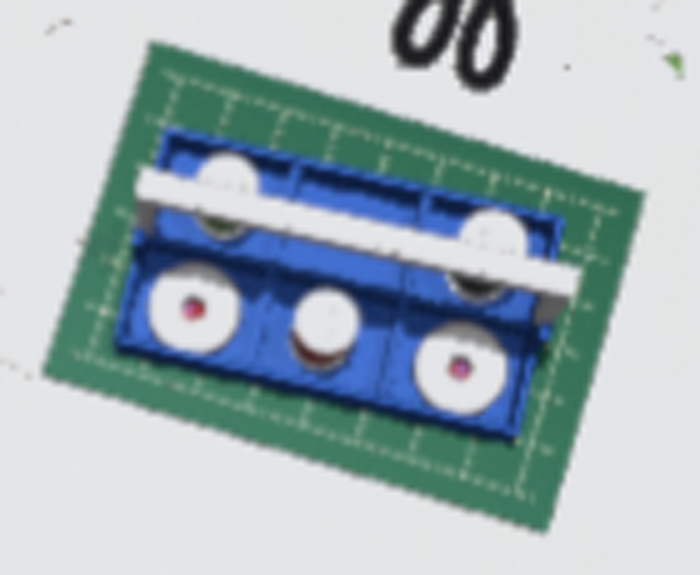

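The crop at (5x) shows the two pale weights at both ends of the near row, with the red spool between them. The green and black spools are at the ends of the far row. So the balance point is close to the handle's middle along y. It is about 1 cm off across the bar, which the flat pads resist. The handle centre is about (0.507,-0.105), its yaw is -14°, and its top (about 0.141) and tray size agree with the given sizes. I'll swing over in an arc with the gripper part closed.

Emit:
carry_out --series "-3.8 0 -0.4 0 0 4.5;-3.8 0 -0.4 0 0 4.5;-3.8 0 -0.4 0 0 4.5;-3.8 0 -0.4 0 0 4.5;-3.8 0 -0.4 0 0 4.5;-3.8 0 0 0 0 4.5;-3.8 0 0 0 0 4.5;-3.8 0 0 0 0 4.5;-3.8 0 0 0 0 4.5;-3.8 0 0 0 0 4.5" --gripper 60

```text
time_s: 1.35
eef_pos: [0.4268, 0.2771, 0.251]
orientation: [[-0.516, 0.857, -0.001], [0.857, 0.516, -0.0], [-0.0, -0.001, -1.0]]
force: [0.4, 0.4, -0.5]
gripper_width: 0.597
grasp_force: 0.0
```

Emit:
carry_out --series "-3.8 0 0 0 0 4.5;-3.8 0 0 0 0 4.5;-3.8 0 0 0 0 4.5;-3.8 0 0 0 0 4.5;-3.8 0 0 0 0 4.5;-3.8 0 0 0 0 4.5;-3.8 0 0 0 0 4.5;-3.8 0 0 0 0 4.5;-3.8 0 0 0 0 4.5;-3 0 0 0 0 4.5"

```text
time_s: 2.6
eef_pos: [0.4974, -0.079, 0.251]
orientation: [[0.242, 0.97, -0.001], [0.97, -0.242, 0.0], [-0.0, -0.001, -1.0]]
force: [0.2, 0.4, 1.1]
gripper_width: 0.601
grasp_force: 0.0
```

```bash
cat > where.py <<'E'
from h import *
o=readout.get_obs(); R=np.array(o['orientation']); p=np.array(o['eef_pos'])
print(o['time_s'],p,'yaw y',np.degrees(np.arctan2(R[1,1],R[0,1])),'z',R[:,2].round(4)); print(np.round(o['joints'],3),np.round(o['force'],2),np.round(o['torque'],2),o['gripper_width'],o['grasp_force'])
E
cat > wr.py <<'E'
from where import *
import sys
c=grab('wrist'); cv2.imwrite('pics/%s.png'%sys.argv[1],c['image']); P=cloud(c)
m=(P[...,2]>.115)&(P[...,2]<.16)&(np.hypot(P[...,0]-.507,P[...,1]+.105)<.13)
hsv=cv2.cvtColor(c['image'],cv2.COLOR_BGR2HSV); m&=(hsv[...,1]<60)
Q=P[m]; print(m.sum(),'ztop',np.percentile(Q[:,2],[5,50,95]).round(4))
v,u=np.nonzero(m); r=cv2.minAreaRect(np.c_[u,v].astype(np.float32)); print(r)
W=plane(c,cv2.boxPoints(r),float(np.median(Q[:,2]))); print(W.round(4),W.mean(0),np.linalg.norm(np.diff(W,axis=0),axis=1))
D=(W.mean(0)-p)@R; print('shift in tool frame cm',(D*100).round(2))
E
python3 wr.py w1
```

```text
2.6 [ 0.49743814 -0.07898414  0.25098219] yaw y -13.981167366022252 z [-6.e-04  0.e+00 -1.e+00]
[-0.157  0.219  0.023  1.375 -0.     1.657] [0.2  0.43 1.09] [ 0.03 -0.01 -0.04] 0.601041680697275 0.0
6775 ztop [0.1385 0.1411 0.1424]
((349.2839050292969, 256.9959411621094), (26.014202117919922, 298.4172058105469), 1.0768615007400513)
[[ 0.4796 -0.1985  0.1411]
 [ 0.5286 -0.0054  0.1411]
 [ 0.543  -0.0093  0.1411]
 [ 0.4972 -0.2033  0.1411]] [ 0.51210242 -0.10412004  0.14111733] [0.19920555 0.01492276 0.19934329]
shift in tool frame cm [-2.08  2.04 10.99]
```

View pics/w1.png

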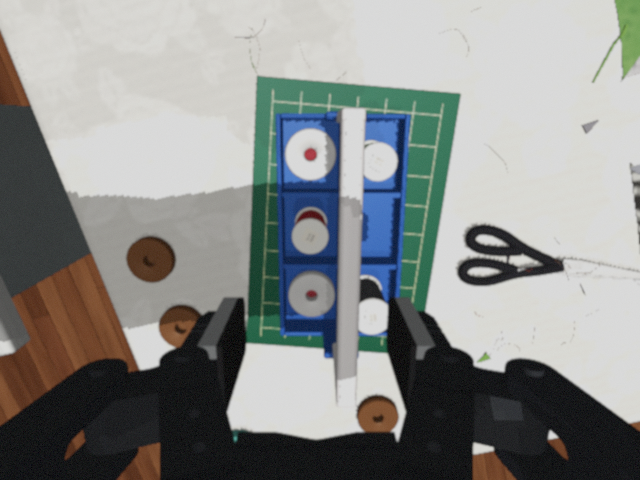

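The wrist view looks along the bar, which runs from about (352,110) to (345,405). Its width measures 15 mm and its length 199 mm, so the centre is (0.512,-0.104). The weights are at (310,153) and (310,294), symmetric along the bar. I'll move over it and recheck.

Emit:
carry_out --series "-0.4 0.4 0.8 0 0 0;-0.4 0.4 0.8 0 0 0;-0.4 0.4 0.8 0 0 0;-0.4 0.4 0.8 0 0 0;-0.5 0.4 0.8 0 0 0;0 0 0 0 0 0;0 0 0 0 0 0;0 0 0 0 0 0;0 0 0 0 0 0;0 0 0 0 0 0"

```text
time_s: 3.9
eef_pos: [0.5123, -0.1027, 0.2114]
orientation: [[0.238, 0.971, 0.0], [0.971, -0.238, -0.0], [0.0, 0.0, -1.0]]
force: [0.1, -0.5, 1.2]
gripper_width: 0.599
grasp_force: 0.0
```

```bash
python3 wr.py w2; python3 - <<'E'
from h import *
c=dict(np.load('/tmp/wrist.npz')); P=cloud(c); 
R=readout.get_obs(); Rm=np.array(R['orientation']);p=np.array(R['eef_pos'])
hsv=cv2.cvtColor(c['image'],cv2.COLOR_BGR2HSV)
T=(P-p)@Rm*100
m=(abs(P[...,2]-.141)<.006)&(hsv[...,1]<60)&(abs(T[...,1])<3)
for v in range(60,480,40):
    u=np.nonzero(m[v])[0]
    if len(u)>4:
        W=(plane(c,[[u.min()-.5,v],[u.max()+.5,v]],.141)-p)@Rm*100; print(v,u.min(),u.max(),W[:,:2].round(2).tolist())
E
```

```text
3.9 [ 0.51228192 -0.10267678  0.21142759] yaw y -13.789141010426105 z [ 2.e-04 -0.e+00 -1.e+00]
[-0.198  0.263 -0.02   1.288  0.     1.614] [ 0.14 -0.5   1.15] [ 0.03 -0.01  0.01] 0.5994987853032528 0.0
9425 ztop [0.1393 0.1412 0.1424]
((319.0, 241.5), (359.0, 28.0), 90.0)
[[ 0.5299 -0.0063  0.1412]
 [ 0.5427 -0.0094  0.1412]
 [ 0.4974 -0.2032  0.1412]
 [ 0.4812 -0.1992  0.1412]] [ 0.51280679 -0.10453295  0.14121598] [0.01317913 0.19896454 0.01674286]
shift in tool frame cm [-0.17  0.09  7.02]
100 305 333 [[8.08, -0.62], [8.09, 0.78]]
140 305 332 [[6.21, -0.63], [6.21, 0.75]]
180 305 331 [[4.24, -0.64], [4.24, 0.72]]
220 305 331 [[2.17, -0.66], [2.17, 0.74]]
260 305 330 [[-0.01, -0.67], [-0.01, 0.71]]
300 305 329 [[-2.31, -0.69], [-2.31, 0.68]]
340 305 329 [[-4.75, -0.71], [-4.75, 0.7]]
380 305 328 [[-7.32, -0.73], [-7.32, 0.67]]
420 306 326 [[-10.06, -0.69], [-10.06, 0.57]]
```

View pics/w2.png

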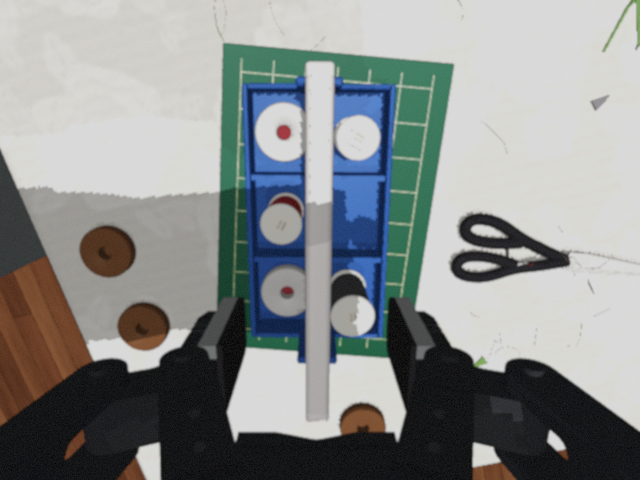

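The tool is aligned with the bar to within 1 mm (bar edges at columns 305–330). I'll descend so the pads centre on the bar, narrowing the fingers on arrival.

Emit:
carry_out --series "-0.2 0 1.4 0 0 0;0 0 1.4 0 0 0;0 0 1.4 0 0 0;0 0 1.4 0 0 0;0 0 1.4 0 0 0;0 0 1.4 0 0 0;0 0 1 0 0 0;0 0 0.3 0 0 0;0 0 0 0 0 0;0 0 0 0 0 0"

```text
time_s: 5.2
eef_pos: [0.5121, -0.1048, 0.1148]
orientation: [[0.238, 0.971, 0.001], [0.971, -0.238, -0.0], [-0.0, 0.001, -1.0]]
force: [-0.2, -0.1, -0.6]
gripper_width: 0.598
grasp_force: 0.0
```

Emit:
carry_out --series "0 0 0 0 0 0;0 0 0 0 0 0;0 0 0 0 0 0;0 0 0 0 0 0;0 0 0 0 0 0;0 0 0 0 0 0;0 0 0 0 0 0;0 0 0 0 0 0;0 0 0 0 0 0;0 0 0 0 0 0" --gripper 19

```text
time_s: 6.45
eef_pos: [0.5118, -0.1047, 0.1143]
orientation: [[0.239, 0.971, 0.0], [0.971, -0.239, -0.0], [-0.0, 0.0, -1.0]]
force: [2.1, -1.0, 0.6]
gripper_width: 0.191
grasp_force: 0.8
```

Emit:
carry_out --series "0 0 0 0 0 0;0 0 0 0 0 0;0 0 0 0 0 0;0 0 0 0 0 0;0 0 0 0 0 0;0 0 0 0 0 0;0 0 0 0 0 0;0 0 0 0 0 0;0 0 0 0 0 0;0 0 0 0 0 0" --gripper 15

```text
time_s: 7.7
eef_pos: [0.5118, -0.1047, 0.1144]
orientation: [[0.238, 0.971, 0.0], [0.971, -0.238, -0.0], [-0.0, 0.0, -1.0]]
force: [4.3, -0.7, 2.5]
gripper_width: 0.16
grasp_force: 31.5
```

The grip is 31.5 N a finger, which is safe. I'll do a slow test lift.

Emit:
carry_out --series "0 0 -0.1 0 0 0;0 0 -0.2 0 0 0;0 0 -0.2 0 0 0;0 0 -0.2 0 0 0;0 0 -0.2 0 0 0;0 0 -0.2 0 0 0;0 0 -0.2 0 0 0;0 0 -0.1 0 0 0;0 0 0 0 0 0;0 0 0 0 0 0"

```text
time_s: 8.95
eef_pos: [0.5117, -0.1047, 0.1282]
orientation: [[0.238, 0.971, -0.0], [0.971, -0.238, 0.0], [-0.0, -0.0, -1.0]]
force: [-0.3, 0.5, -6.5]
gripper_width: 0.159
grasp_force: 30.5
```

```bash
python3 where.py; python3 - <<'E'
from h import *
c=grab('side'); cv2.imwrite('pics/s2.png',cv2.resize(c['image'][170:300,230:390],None,fx=4.5,fy=4.5,interpolation=cv2.INTER_CUBIC))
E
```

```text
8.95 [ 0.51170229 -0.10468951  0.1282378 ] yaw y -13.79773328859224 z [-1.e-04  0.e+00 -1.e+00]
[-0.202  0.3   -0.184  1.087 -0.     1.61 ] [-0.33  0.54 -6.51] [-0.03 -0.09 -0.04] 0.15869737865514108 30.531141757965088
```

View pics/s2.png

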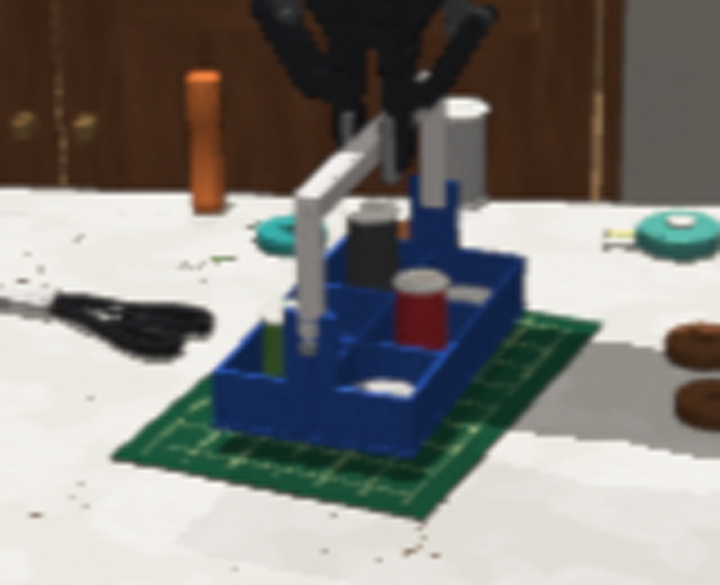

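The side view shows the caddy clear of the mat, with everything standing in it. The 6.5 N load matches the full weight. I'll measure the tilt from the tray floor depth before lifting on.

```bash
cat > tilt.py <<'E'
from where import *
c=grab('wrist'); P=cloud(c); hsv=cv2.cvtColor(c['image'],cv2.COLOR_BGR2HSV)
h=p[2]-.114+.003
m=(hsv[...,0]>100)&(hsv[...,0]<130)&(hsv[...,1]>120)&(abs(P[...,2]-h-.004)<.014)&(np.hypot(*(P[...,:2]-p[:2]).transpose(2,0,1))<.12)
Q=(P[m]-p)@R
for i in range(4):
    A=np.c_[Q[:,:2],np.ones(len(Q))]; s=np.linalg.lstsq(A,Q[:,2],rcond=None)[0]; e=Q[:,2]-A@s; Q=Q[abs(e)<max(.002,1.5*e.std())]
print('floor n',len(Q),'std',e.std(),'slopes toolx,tooly',s[:2],'underside z',p[2]-s[2]-.004)
E
python3 tilt.py
```

```text
9.0 [ 0.51170674 -0.10468397  0.1282205 ] yaw y -13.796904828699072 z [-1.e-04  0.e+00 -1.e+00]
[-0.202  0.3   -0.184  1.087  0.     1.61 ] [ 0.81  0.4  -5.24] [-0.02 -0.08 -0.07] 0.15455864182608842 30.522977113723755
floor n 13376 std 0.0006814721002588144 slopes toolx,tooly [-0.00208362 -0.00477059] underside z 0.017618181015946272
```

It is level to within 0.005 rad. I'll lift to an underside height of about 0.15 m.

Emit:
carry_out --series "0 0 -0.2 0 0 0;0 0 -0.4 0 0 0;0 0 -0.7 0 0 0;0 0 -0.9 0 0 0;0 0 -0.9 0 0 0;0 0 -0.9 0 0 0;0 0 -0.9 0 0 0;0 0 -0.9 0 0 0;0 0 -0.9 0 0 0;0 0 -0.9 0 0 0"

```text
time_s: 10.3
eef_pos: [0.5117, -0.1047, 0.2049]
orientation: [[0.239, 0.971, -0.0], [0.971, -0.239, 0.0], [0.0, -0.0, -1.0]]
force: [-0.9, 0.6, -6.7]
gripper_width: 0.162
grasp_force: 30.6
```

Emit:
carry_out --series "0 0 -0.9 0 0 0;0 0 -0.9 0 0 0;0 0 -0.9 0 0 0;0 0 -0.9 0 0 0;0 0 -0.8 0 0 0;0 0 -0.6 0 0 0;0 0 -0.4 0 0 0;0 0 -0.2 0 0 0;0 0 0 0 0 0;0 0 0 0 0 0"

```text
time_s: 11.55
eef_pos: [0.5117, -0.1047, 0.2601]
orientation: [[0.238, 0.971, -0.0], [0.971, -0.238, 0.0], [-0.0, -0.0, -1.0]]
force: [0.1, 0.9, -5.6]
gripper_width: 0.159
grasp_force: 30.5
```

Emit:
carry_out --series "0 0 0 0 0 0;0 0 0 0 0 0;0 0 0 0 0 0;0 0 0 0 0 0;0 0 0 0 0 0;0 0 0 0 0 0;0 0 0 0 0 0;0 0 0 0 0 0;0 0 0 0 0 0;0 0 0 0 0 0"

```text
time_s: 12.8
eef_pos: [0.5118, -0.1047, 0.2603]
orientation: [[0.238, 0.971, 0.0], [0.971, -0.238, -0.0], [-0.0, 0.0, -1.0]]
force: [-1.0, 0.3, -6.0]
gripper_width: 0.157
grasp_force: 30.5
```

Emit:
carry_out --series "0 0 0 0 0 0;0 0 0 0 0 0;0 0 0 0 0 0;0 0 0 0 0 0;0 0 0 0 0 0;0 0 0 0 0 0;0 0 0 0 0 0;0 0 0 0 0 0;0 0 0 0 0 0;0 0 0 0 0 0"

```text
time_s: 14.05
eef_pos: [0.5118, -0.1047, 0.2603]
orientation: [[0.238, 0.971, 0.0], [0.971, -0.238, 0.0], [0.0, -0.0, -1.0]]
force: [-0.1, 0.4, -5.3]
gripper_width: 0.159
grasp_force: 30.6
```

Emit:
carry_out --series "0 0 0 0 0 0;0 0 0 0 0 0;0 0 0 0 0 0;0 0 0 0 0 0;0 0 0 0 0 0;0 0 0 0 0 0;0 0 0 0 0 0;0 0 0 0 0 0;0 0 0 0 0 0;0 0 0 0 0 0"

```text
time_s: 15.3
eef_pos: [0.5118, -0.1047, 0.2603]
orientation: [[0.238, 0.971, 0.0], [0.971, -0.238, 0.0], [0.0, 0.0, -1.0]]
force: [-0.0, 0.2, -6.5]
gripper_width: 0.156
grasp_force: 30.5
```

```bash
python3 tilt.py; python3 - <<'E'
from h import *
c=grab('side'); cv2.imwrite('pics/s3.png',cv2.resize(c['image'][110:300,230:400],None,fx=3,fy=3))
E
```

```text
15.3 [ 0.51175381 -0.10469927  0.26030149] yaw y -13.79797603973612 z [ 0.  0. -1.]
[-0.202  0.258  0.096  1.409  0.     1.61 ] [-0.01  0.15 -6.53] [-0.05 -0.1   0.02] 0.15581120439117838 30.54368019104004
floor n 13365 std 0.0006752766012945594 slopes toolx,tooly [-0.00233346 -0.00511086] underside z 0.14967393854020394
```

View pics/s3.png

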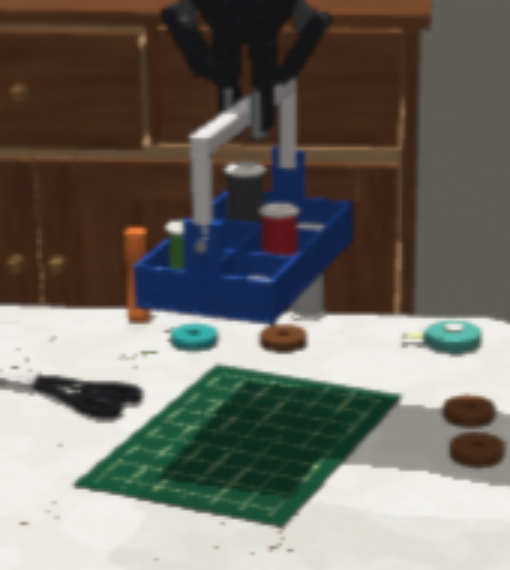

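The picture shows the caddy level above the clear mat, with its underside at 0.150 m and all spools standing. It has been held still for more than 3 s, so I'm handing in.

```bash
python3 -c "
from station import order; print(order.finish_job())"
```

```text
the job is handed in; nothing more can be done
None
```

The job is handed in, with no verdict returned: the arm is still holding the caddy by its handle at about 30 N a finger, level to within 0.006 rad and about 147 mm clear of the mat, after holding it still for over 3 s with both weights and all three spools still in it.

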